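# Weigh in a stone sample: glass jar on the balance, then scan its label

## Robot

A 6-joint arm with a two-finger parallel gripper is mounted at the origin on the work surface. World frame = base frame: x ahead of the robot, y to its left, z up, the work surface at z = 0. Lengths are in m, angles in rad, forces in N, time in s.
With the tool pointing down it reaches from about 0.35 to 0.85 m from the base axis. Payload 8.1 kg.
Tool frame: the origin (TCP) lies at the very end of the fingers, on their centre line; the grasp point (between the pads) lies 19 mm behind it; z points along the fingers, y is the line along which they close (so a half turn about z gives the same grasp; the last joint's range is limited). The gripper opens to 93 mm and grips with 3 to 60 N. Pads are 15 mm wide; open, the fingers measure 128 mm over their backs; the gripper's body (75 mm by 188 mm) begins 65 mm behind the grasp point.
Start: joints at [1.034, 0.13, 1.488, -0, 1.523, -0.085], TCP at [0.262, 0.54, 0.219] pointing down, gripper open.
Joint ranges: [-2.96, 2.96], [-0.89, 2.26], [0.02, 2.5], [-1.34, 4.48], [0, 2.73], [-2.66, 2.66]. Speed limits (rad/s): [2.39, 2.39, 2.79, 3.14, 3.14, 3.14].

## Interface

Orientations are given as a rotation vector (axis times angle).
In Python, from plant import robot, imaging gives the robot as it stands.
- The arm moves only by the tool jog_arm, never from a script. Its argument "rows" is a list of rows, each a list of 2 entries, a list of its own where there are three numbers: the shift along the tool's x, y, z each as a share of 0.2 m, from -1 to 1, then the turn, a rotation vector about the tool's x, y, z each as a share of pi/2 rad, from -1 to 1. A call has 1 to 5 rows; each row is the pose to reach, as a shift and turn from the pose commanded when the call began, along the tool's axes at that moment; what a row does not reach only later rows make up. A row lasts 1/10 s, in which the tool goes at most 50 mm and 8.59 degrees, less where a joint would pass 70% of its speed; a pose out of reach is approached as far as the arm can. A call with a number of a shift or a turn outside -1 to 1 is refused whole. A call with a gripper value outside its range is refused whole. "hand" is the closure, from -1 (fully open) to 1 (shut), set as the call begins (left out, the last holds). The fingers move at their own pace and stop on an object; "squeeze" is the grip in N (left out, the last holds). Time passes only in rows, so rows that repeat a pose let the fingers close. It gives the time, the measured TCP pose, the force, the opening and the grip force at its end, in the units of the state.
- robot.read_state(): the state, without advancing time (a new reading comes with each control period).
- imaging.read_camera(name): name is "side" or "top"; returns a dict with "frame" (420x560x3 uint8, red, green, blue), "vertical_fov" (degrees; the focal length in pixels is half the picture's height over the tangent of half this angle, whatever the lens; pixels are square), "cx", "cy" (the principal point, pixels), "k1" (the pictures are not rectified: a ray, as slopes to the right and down, at radius r is drawn at 1 + k1 r^2 times it, then the intrinsics apply), "R" (3x3) and "t" (3): a world point X has camera coordinates R X + t. Camera axes: x right, y down, z forward; pixel columns grow to the right and rows downward; lengths in m; the calibration is good to about 2 mm. A picture is of the moment at which its call begins. There is no depth.
- robot.close_job(): hands the job in; it is judged then, once.
The state is a dict: "t": time; "q": joint angles; "dq": joint speeds; "joint_torque": joint torques, N m; "tool_pos": TCP position; "orientation": TCP orientation; "force": force on the tool from outside, world axes, zero at the start; "wrist_torque": the same for the moment, N m; "opening": finger opening in m; "gripper_force": force on a finger pad.
Only numpy, scipy, OpenCV 4.12 (cv2) and the standard library are available. Lean on these libraries where they do the work, as an engineer would, in place of code of your own. Each camera call takes 0.05 s, during which the arm holds its last target. There are 200 camera calls.

## Task

Gently lift the squat thin-glass sample jar off the steel tray without squeezing it hard, set it down softly and upright in the middle of the balance pan and let go. Then, with the jar on the pan, hold the hand scanner steady with its window facing straight down a hand's width (about 80 mm) above the label on the jar's lid for two seconds, without touching the jar with it. Finally lay the scanner back in its rest as it was, leaving the jar on the pan and the other glassware on the tray where it stands.

Things in the scene. Friction and masses are not known exactly. Their poses are not given: they have to be found in the camera images.
- jar: Sample jar: upright, thin clear glass, 48 mm diameter, 70 mm tall (glass to 55 mm, above it a white lid of the same diameter with a barcode label on top), reddish stone inside. 85 to 170 g, loose on the tray floor. Origin: centre of underside; z up. Cracks if the fingers load it with over 80 N in all (both pads added, about 40 N per pad); a grip of 20 N per pad holds it safely.
- label (a point): Centre of the flat paper barcode label (31 x 21 mm) on top of the jar's lid, 70 mm above the jar's underside; axes as the jar's, z up out of the lid.
- tray: Fixed low open steel tray, 220 (x) by 200 (y) mm, rim 18 mm high, floor 4 mm thick (things in it stand 4 mm above the table). Origin: centre of its underside. The jar stands within 20 mm of its middle, two vials about 80 mm towards its +x side, a dish about 76 mm towards its -x side: the fingers have most room closing along the tray's y.
- vial_a: Bystander on the tray: narrow glass vial with white cap, 24 mm diameter, 75 mm tall, loose. Origin: centre of its underside. Leave it alone.
- vial_b: Bystander on the tray: a second vial like vial_a. Leave it alone.
- dish: Bystander on the tray: low glass dish with clear cover, 54 mm diameter, 26 mm tall, loose. Origin: centre of its underside. Leave it alone.
- pan_center (a point): Centre of the top of the balance's empty pan, 68 mm above the table, axes as the balance's, z up. The pan is a round steel plate, 110 mm diameter, on a fixed white balance (190 x by 170 y mm, 48 mm high, display strip on its -x side; pan centre 25 mm to +x of its middle). This point does not sink with the pan.
- pan (a joint): How far the pan has sunk (m); about 0.0004 when empty. It is sprung, about 1 mm per newton, with a hard stop at 14 mm, and carries the jar at 1 to 2 mm. Sinking more than 9 mm, from pressing on it or dropping the jar, overloads the balance.
- scanner: Hand scanner: black bar handle 150 long, 30 wide, 26 high (x -85 to +65, z 0 to 26 mm) and at its +x end a head (x 65 to 115, 64 wide, z -22 to +30 mm) hanging lower. 180 g, loose, centre of mass about 16 mm to the head side. Origin: underside of the handle; x to the head, z up as it lies. Grip the handle across (along y) between the rest's saddles, x -51 to +42 mm.
- window (a point): Centre of the scanner's flat window (40 x 50 mm) on the underside of its head, at (90, 0, -22) mm from the scanner's origin; axes as the scanner's. It looks along -z and reads straight out, anything from 30 to 130 mm away.
- rest: Fixed grey scanner rest: base plate 150 x 70 x 8 mm and two saddles (14 mm long, at x -58 and +49 mm), tops 45 mm above the table, each with side lips 12 mm high, 42 mm apart inside. The handle lies on both saddles between the lips, head beyond the +x end. Origin: on the table. Home: scanner origin 45 mm above this origin (up to 5 mm play), x axes alike.

How it is judged:
On the way, in this order (a step that is already met when the one before it is completed fails the run):
1. the jar stands upright and released on the balance pan, within 25 mm of its centre (horizontal distance between jar and pan_center below 0.025 m and z of jar in the frame of pan_center between -0.012 and 0.004 m and angle between jar's own z axis and vertical below 0.12 rad and contact force between the fingers and jar below 0.1 N and linear speed of jar below 0.03 m/s), for 0.3 s.
2. with the jar standing released on the pan, the scanner is held steady with its window 30 to 130 mm above the label, aimed at it within 20 mm either way and facing it within 0.35 rad, for one second (all of step 1 and x of label in the frame of window between -0.02 and 0.02 m and y of label in the frame of window between -0.02 and 0.02 m and z of label in the frame of window between -0.13 and -0.03 m and angle between the z axis of window and the z axis of label, either way round below 0.35 rad and linear speed of scanner below 0.03 m/s and angular speed of scanner below 0.3 rad/s), for 1 s.
At the end, for the whole second after the job is handed in: The jar stands upright (within 0.12 rad) and still on the pan, within 25 mm of its centre, not held; the scanner lies still and level in both saddles of its rest, window end forward, within about 10 mm across and 20 mm along of its home, not held (all of step 1 and x of window in the frame of rest between 0.07 and 0.115 m and y of window in the frame of rest between -0.02 and 0.02 m and y of scanner in the frame of rest between -0.012 and 0.012 m and z of scanner in the frame of rest between 0.038 and 0.052 m and angle between scanner's own z axis and vertical below 0.12 rad and linear speed of scanner below 0.03 m/s); the robot touches nothing.
It fails at once if the jar is squeezed or pushed by the fingers with more than 80 N in all (contact force between the fingers and jar above 80 N).
It fails at once if the pan is pressed or struck down by more than 9 mm (overload) (value of joint pan above 0.009 m).
It fails at once if the jar is tipped by more than 0.5 rad (angle between jar's own z axis and vertical above 0.5 rad).
It fails at once if the scanner touches the jar (contact force between scanner and jar above 0.5 N).
It fails at once if other glassware on the tray is shifted by more than 20 mm or tipped (distance of any of vial_a, vial_b, dish from where it was at the start of the episode above 0.02 m or angle between any of vial_a, vial_b, dish's own z axis and vertical above 0.5 rad).
It also fails if it takes over 72 s, if anything falls off the work surface, if the arm or the gripper's body presses on something with over 40 N, if the wrist force passes 120 N, or if a joint passes its speed limit or range.

## Working session

There is one attempt and no reset: what is moved stays moved. The work goes in short steps, Python scripts to look and compute and a tool call to move; the robot and the scene stay as the last step left them, time stands still between calls to the robot, and variables do not carry over. Pictures are saved under pics/ and viewed, at most 10 in all, crops included, and the job is handed in when it is done.

Besides the shell and the picture viewer there is one more tool, called after "Request:" as a command line: name --argument value ..., lists and objects as JSON in quotes. jog_arm: Moves the arm, as the interface text tells. Its arguments: {"type":"object","properties":{"rows":{"type":"array"},"hand":{"type":"number"},"squeeze":{"type":"number"}},"required":["rows"]}

```bash
ls; mkdir -p pics
cat > h.py <<'E'
import numpy as np, cv2
from scipy.spatial.transform import Rotation as Ro
from plant import robot, imaging
def cam(n,save=None):
    c=imaging.read_camera(n)
    if save: cv2.imwrite(save,np.ascontiguousarray(c["frame"][:,:,::-1]))
    return c
def K(c):
    f=210/np.tan(np.radians(c["vertical_fov"])/2)
    return np.array([[f,0,c["cx"]],[0,f,c["cy"]],[0,0,1]])
def ray(c,uv):
    # k1 model: same as cv2's with k1 only
    p=cv2.undistortPoints(np.array(uv,float).reshape(-1,1,2),K(c),np.array([c["k1"],0,0,0.]),None,None).reshape(-1,2)
    R=np.array(c["R"]);o=-R.T@np.array(c["t"])
    return o,np.c_[p,np.ones(len(p))]@R
def onz(c,uv,z):
    o,d=ray(c,uv); return o+d*((z-o[2])/d[:,2])[:,None]
def proj(c,X):
    return cv2.projectPoints(np.array(X,float).reshape(-1,3),cv2.Rodrigues(np.array(c["R"],float))[0],np.array(c["t"],float),K(c),np.array([c["k1"],0,0,0.]))[0].reshape(-1,2)
E
python3 - <<'E'
from h import *
for n in("top","side"):
    c=cam(n,f"pics/{n}0.png"); print(n,c["vertical_fov"],c["k1"],-np.array(c["R"]).T@c["t"],np.round(c["R"],2).tolist())
print(robot.read_state())
E
```

```text
pics
top 54.865494415547865 -0.07290196721517071 [0.39374226 0.00672444 1.09697749] [[-0.01, -1.0, -0.02], [-0.98, 0.02, -0.18], [0.18, 0.02, -0.98]]
side 56.88662378797758 -0.061155868176305854 [0.19341533 0.48319753 0.55550203] [[-0.75, -0.67, 0.01], [-0.43, 0.47, -0.77], [0.5, -0.58, -0.64]]
{'t': 0.1, 'q': array([ 1.03361674e+00,  1.31067764e-01,  1.48915146e+00, -1.05801292e-05,
        1.52301269e+00, -8.54203828e-02]), 'dq': array([-0.00082819, -0.00140492, -0.00481105,  0.00025099, -0.00105105,
        0.00012303]), 'joint_torque': array([ 1.24308666e-03, -5.61337423e+01, -4.93097448e+01,  7.69651425e-02,
        2.89747620e-02, -1.33922922e-04]), 'tool_pos': array([0.26166248, 0.53937213, 0.21771342]), 'orientation': array([-7.03491536e-01, -3.06130801e+00,  2.45587286e-03]), 'force': array([-1.1013549 , -0.13745731, -0.3835646 ]), 'wrist_torque': array([-0.03357578,  0.0121872 , -0.00640743]), 'gripper_force': 0.0, 'opening': 0.09288059167878414}
```

View pics/top0.png

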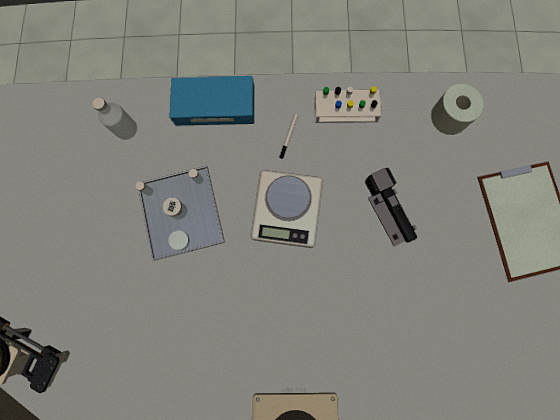

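View pics/side0.png

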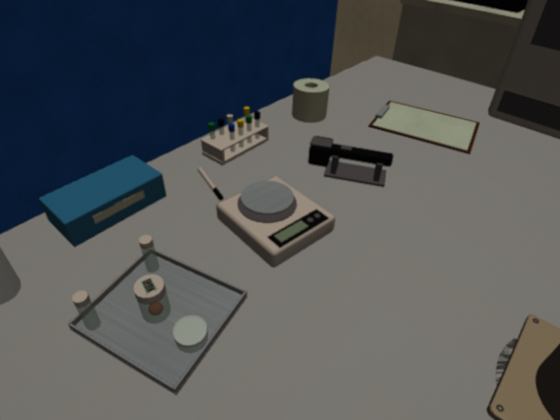

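The top view shows the tray with the jar lid near (172,207), vials at (140,186) and (193,174), and the dish at (178,240). The pan is near (289,198). The scanner's head is near (380,181), with the handle running to (408,238). In the side view the lid is near (150,288), the pan near (267,200) and the scanner near (350,153).

```bash
cat > m.py <<'E'
from h import *
import glob
c=cam("top"); s=cam("side")
def crop(c,x,y,w,h,k): return cv2.resize(np.ascontiguousarray(c["frame"][y:y+h,x:x+w,::-1]),(w*k,h*k),interpolation=cv2.INTER_CUBIC)
a=np.hstack([crop(c,130,160,100,75,4),crop(c,355,165,100,75,4)])
b=np.hstack([crop(s,110,260,100,75,4),crop(s,300,125,100,75,4)])
cv2.imwrite("pics/mos.png",np.vstack([a,b]))
def comps(c,mask,roi,amin):
    x,y,w,h=roi; m=np.zeros_like(mask,np.uint8); m[y:y+h,x:x+w]=mask[y:y+h,x:x+w]
    cs,_=cv2.findContours(m,cv2.RETR_EXTERNAL,cv2.CHAIN_APPROX_NONE)
    return [q for q in cs if cv2.contourArea(q)>amin]
hs=cv2.cvtColor(c["frame"],cv2.COLOR_RGB2HSV).astype(int)
print("hsv lid",hs[200,168],"tray",hs[215,200],"pan",hs[198,289],"bal",hs[235,258],"table",hs[230,340],"vial",hs[186,140],"dish",hs[240,178])
f=c["frame"].astype(int); white=(f[:,:,0]>f[:,:,2]+3)&(f[:,:,0]>120)
for q in comps(c,white,(130,160,95,95),15):
    e=cv2.minEnclosingCircle(q); print("white",e,cv2.contourArea(q),onz(c,[e[0]],.074).round(4))
blue=f[:,:,2]>f[:,:,0]+8
for roi,z in(((255,165,70,60),.0676),((130,160,95,105),.018)):
  for q in comps(c,blue,roi,300):
    r=cv2.minAreaRect(q); print("blue",cv2.fitEllipse(q),r,onz(c,[cv2.fitEllipse(q)[0]],z).round(4)); print(onz(c,cv2.boxPoints(r),z).round(4).tolist())
for cc,roi in((c,(355,160,70,90)),(s,(300,130,100,60))):
  g=cc["frame"].max(2)
  for q in comps(cc,g<45,roi,40):
    r=cv2.minAreaRect(q); print("black",r); print(onz(cc,cv2.boxPoints(r),.071).round(4).tolist())
E
python3 m.py
```

```text
hsv lid [ 16  41 174] tray [120  16 126] pan [120  16 126] bal [19 21 96] table [ 23  15 140] vial [ 18  38 169] dish [ 44  17 165]
white ((202.0, 248.5), 22.67717933654785) 220.5 [[0.4779 0.2306 0.074 ]]
white ((177.93617248535156, 239.65957641601562), 9.565817832946777) 213.0 [[0.5012 0.2934 0.074 ]]
white ((171.44285583496094, 206.12857055664062), 9.038814544677734) 225.5 [[0.589  0.3134 0.074 ]]
white ((177.0, 207.0), 66.4681396484375) 2748.0 [[0.5864 0.2986 0.074 ]]
blue ((287.7425842285156, 196.37876892089844), (39.441646575927734, 40.460792541503906), 88.03568267822266) ((287.5, 196.5), (39.0, 41.0), 90.0) [[0.611  0.0106 0.0676]]
[[0.6639, 0.0642, 0.0676], [0.662, -0.0433, 0.0676], [0.5585, -0.0408, 0.0676], [0.5602, 0.0648, 0.0676]]
blue ((183.8274688720703, 215.3777618408203), (71.84415435791016, 85.79087829589844), 13.166860580444336) ((180.05885314941406, 213.7353057861328), (75.18604278564453, 73.48829650878906), 75.96376037597656) [[0.5734 0.2949 0.018 ]]
[[0.6579, 0.435, 0.018], [0.7049, 0.2351, 0.018], [0.5012, 0.1814, 0.018], [0.4553, 0.3743, 0.018]]
black ((393.3656005859375, 205.99853515625), (77.62991333007812, 21.45037269592285), 53.746158599853516)
[[0.648, -0.183, 0.071], [0.6815, -0.2302, 0.071], [0.5144, -0.339, 0.071], [0.4828, -0.2923, 0.071]]
black ((349.1605529785156, 161.2018280029297), (82.62928009033203, 29.470684051513672), 9.865806579589844)
[[0.6094, -0.1173, 0.071], [0.6797, -0.2298, 0.071], [0.4964, -0.3111, 0.071], [0.4473, -0.1946, 0.071]]
```

View pics/mos.png

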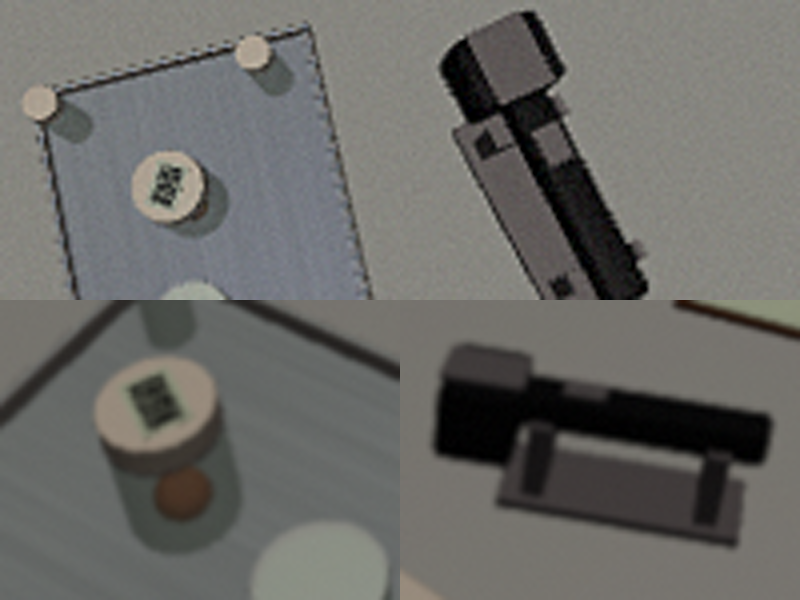

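The mosaic shows the lid centre near top pixel (172,207) and side pixel (149,286). The handle and head outlines are clear in both views, with the scanner sitting in its saddles. Next I'll refine these measurements.

```bash
cat > m2.py <<'E'
from h import *
c=cam("top"); s=cam("side")
# jar lid circles, Otsu in small windows
f=c["frame"]
# lid: in the top view, warm white
def blob(fr,x,y,w,h,fn,close=5):
    m=np.zeros(fr.shape[:2],np.uint8); m[y:y+h,x:x+w]=fn(fr.astype(int))[y:y+h,x:x+w]
    m=cv2.morphologyEx(m,cv2.MORPH_CLOSE,np.ones((close,close),np.uint8))
    q=max(cv2.findContours(m,cv2.RETR_EXTERNAL,cv2.CHAIN_APPROX_NONE)[0],key=cv2.contourArea)
    return q
warm=lambda a:(a[:,:,0]>a[:,:,2]+10)
q=blob(f,160,194,26,26,warm); e=cv2.fitEllipse(q); print("jar top",e,onz(c,[e[0]],.074).round(4))
q=blob(s["frame"],130,272,42,32,lambda a:(a[:,:,0]>105)); e=cv2.fitEllipse(q); print("jar side",e,onz(s,[e[0]],.074).round(4))
q=blob(s["frame"],232,175,70,55,lambda a:(a[:,:,2]>a[:,:,0]+5)); e=cv2.fitEllipse(q); print("pan side",e,onz(s,[e[0]],.0665).round(4))
# scanner edges (top view)
g=cv2.GaussianBlur(f.max(2),(3,3),0).astype(float)
def cross(row,xs,th=70):
    v=g[row,xs]; i=np.where((v[:-1]-th)*(v[1:]-th)<0)[0]
    return [round(xs[k]+(th-v[k])/(v[k+1]-v[k])*(xs[k+1]-xs[k]),2) for k in i]
for r in range(170,246,4): print(r,cross(r,np.arange(355,432)))
E
python3 m2.py
```

```text
jar top ((172.12701416015625, 206.52096557617188), (17.37624740600586, 19.0655517578125), 114.59099578857422) [[0.5879 0.3115 0.074 ]]
jar side ((148.1334991455078, 285.1967468261719), (22.593746185302734, 31.560190200805664), 71.71195220947266) [[0.5887 0.3158 0.074 ]]Traceback (most recent call last):
  File "m2.py", line 14, in <module>
    q=blob(s["frame"],232,175,70,55,lambda a:(a[:,:,2]>a[:,:,0]+5)); e=cv2.fitEllipse(q); print("pan side",e,onz(s,[e[0]],.0665).round(4))
  File "m2.py", line 9, in blob
    q=max(cv2.findContours(m,cv2.RETR_EXTERNAL,cv2.CHAIN_APPROX_NONE)[0],key=cv2.contourArea)
ValueError: max() iterable argument is empty
```

```bash
sed -i 's/^q=blob(s\["frame"\],232.*$/print("pan in side",proj(s,[[.611,.0106,.0676],[.611,.0656,.0676],[.611,-.0444,.0676],[.666,.0106,.0676],[.556,.0106,.0676]]).round(1).tolist())/' m2.py
cat >> m2.py <<'E'
rs=np.arange(212,231,2); R_=[];L_=[]
for r in rs:
    x=cross(r,np.arange(385,432))
    R_.append((x[-1],r))
print(R_)
gs=s["frame"].max(2)
cv2.imwrite("pics/z.png",cv2.resize(np.hstack([f[165:250,355:430,::-1],s["frame"][120:205,305:400,::-1]]),None,fx=4,fy=4,interpolation=cv2.INTER_CUBIC))
E
python3 m2.py
```

```text
jar top ((172.05169677734375, 206.61351013183594), (17.100099563598633, 18.93720817565918), 116.82756805419922) [[0.5876 0.3117 0.074 ]]
jar side ((148.14508056640625, 285.1753234863281), (22.627408981323242, 31.570987701416016), 71.44831085205078) [[0.5887 0.3157 0.074 ]]
pan in side [[267.2, 195.2], [248.6, 207.7], [284.4, 183.6], [248.0, 184.4], [287.9, 206.7]]
170 [np.float64(385.28), np.float64(389.52)]
174 [np.float64(387.52), np.float64(391.58)]
178 [np.float64(366.24), np.float64(373.45), np.float64(389.52), np.float64(393.51)]
182 [np.float64(364.66), np.float64(375.47), np.float64(391.7), np.float64(395.49)]
186 [np.float64(366.62), np.float64(377.44), np.float64(389.82), np.float64(391.79)]
190 [np.float64(368.89), np.float64(379.85), np.float64(381.18), np.float64(393.41)]
194 [np.float64(370.85), np.float64(377.52), np.float64(379.86), np.float64(394.89)]
198 [np.float64(374.62), np.float64(377.44), np.float64(387.97), np.float64(396.36)]
202 [np.float64(373.42), np.float64(380.75), np.float64(384.12), np.float64(389.97), np.float64(397.09), np.float64(398.29)]
206 [np.float64(386.17), np.float64(400.79)]
210 [np.float64(388.1), np.float64(402.9)]
214 [np.float64(390.29), np.float64(404.86)]
218 [np.float64(392.55), np.float64(407.24)]
222 [np.float64(394.49), np.float64(409.32)]
226 [np.float64(396.56), np.float64(412.81)]
230 [np.float64(398.57), np.float64(413.89)]
234 [np.float64(393.13), np.float64(396.67), np.float64(401.05), np.float64(415.5)]
238 [np.float64(392.77), np.float64(397.81), np.float64(415.65)]
242 []
[(np.float64(403.91), np.int64(212)), (np.float64(404.86), np.int64(214)), (np.float64(405.87), np.int64(216)), (np.float64(407.24), np.int64(218)), (np.float64(408.2), np.int64(220)), (np.float64(409.32), np.int64(222)), (np.float64(410.31), np.int64(224)), (np.float64(412.81), np.int64(226)), (np.float64(397.57), np.int64(228)), (np.float64(413.89), np.int64(230))]
```

View pics/z.png

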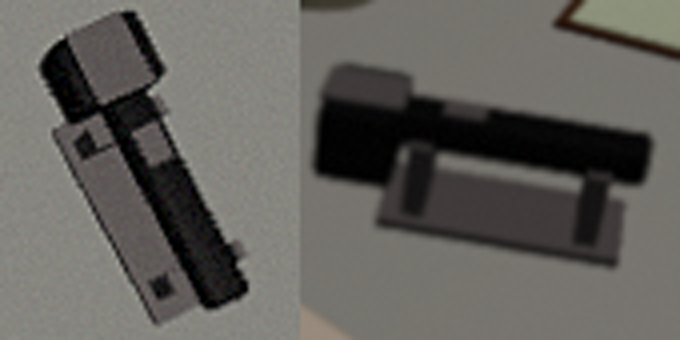

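```bash
cat > m3.py <<'E'
from h import *
c=cam("top"); s=cam("side")
L=onz(c,[(386.17,206),(390.29,214),(394.49,222),(398.57,230)],.047)
Rr=onz(c,[(400.79,206),(402.9,210),(404.86,214),(407.24,218),(409.32,222)],.069)
for P in(L,Rr):
    u=np.polyfit(P[:,0],P[:,1],1); print(P[0].round(4),P[-1].round(4),"yaw",np.arctan(u[0]),)
yaw=np.mean([np.arctan(np.polyfit(P[:,0],P[:,1],1)[0]) for P in(L,Rr)])
d=np.array([np.cos(yaw),np.sin(yaw)]);n=np.array([-d[1],d[0]])
print("lat",(L[:,:2]@n).mean(),(Rr[:,:2]@n).mean()); lat=((L[:,:2]@n).mean()+(Rr[:,:2]@n).mean())/2
for nm,P,x in(("front",onz(c,[(369,176),(384,168.5)],.073),115),("tail",onz(c,[(408,241.5),(415,238.5)],.05),-85)):
    print(nm,P.round(4).tolist(),(P[:,:2]@d-x/1000).round(4))
a=np.mean([(onz(c,[(369,176),(384,168.5)],.073)[:,:2]@d).mean()-.115,(onz(c,[(408,241.5),(415,238.5)],.05)[:,:2]@d).mean()+.085])
o=a*d+lat*n; print("yaw",yaw,"origin",o,"window",o+.09*d)
# predicted model corners in both views
pts=[(-85,-15,26),(-85,15,26),(-85,15,0),(65,15,0),(115,32,30),(115,-32,30),(65,32,30),(65,32,-22),(115,32,-22)]
X=[np.r_[o+d*x/1e3+n*y/1e3,.045+z/1e3] for x,y,z in pts]
for n_,cc,off in(("top",c,(355,165)),("side",s,(305,120))):
    print(n_,[(p,((q-off)*4).round().astype(int).tolist()) for p,q in zip(pts,proj(cc,X))])
E
python3 m3.py
```

```text
[ 0.5852 -0.2487  0.047 ] [ 0.5209 -0.2777  0.047 ] yaw 0.4236287775692896
[ 0.5806 -0.2814  0.069 ] [ 0.5385 -0.3008  0.069 ] yaw 0.43314462522596037
lat -0.469188297458843 -0.4971346805478582
front [[0.6607, -0.2022, 0.073], [0.6804, -0.2427, 0.073]] [0.402  0.4031]
tail [[0.4901, -0.2997, 0.05], [0.4976, -0.3185, 0.05]] [0.4064 0.4053]
yaw 0.428386701397625 origin [ 0.56837026 -0.27160096] window [ 0.6502376  -0.23421461]
top [((-85, -15, 26), [253, 291]), ((-85, 15, 26), [212, 311]), ((-85, 15, 0), [201, 315]), ((65, 15, 0), [94, 112]), ((115, 32, 30), [45, 45]), ((115, -32, 30), [132, 4]), ((65, 32, 30), [81, 113]), ((65, 32, -22), [65, 129]), ((115, 32, -22), [31, 64])]
side [((-85, -15, 26), [356, 128]), ((-85, 15, 26), [353, 154]), ((-85, 15, 0), [344, 191]), ((65, 15, 0), [97, 147]), ((115, 32, 30), [16, 105]), ((115, -32, 30), [38, 56]), ((65, 32, 30), [98, 119]), ((65, 32, -22), [88, 192]), ((115, 32, -22), [10, 177])]
```

```bash
cat > plan.py <<'E'
from h import *
import sys
def plan(pos,yyaw):
    st=robot.read_state(); R=Ro.from_rotvec(st["orientation"])
    best=None
    for k in(0,np.pi):
        y=np.array([np.cos(yyaw+k),np.sin(yyaw+k),0]);z=np.array([0,0,-1.]);x=np.cross(y,z)
        T=Ro.from_matrix(np.c_[x,y,z]); w=(R.inv()*T).as_rotvec()
        if best is None or np.linalg.norm(w)<np.linalg.norm(best): best=w
    sh=R.inv().apply(np.array(pos)-st["tool_pos"])/.2
    print("t",round(st["t"],2),"tcp",st["tool_pos"].round(4),"F",st["force"].round(2),"open",round(st["opening"],4),"gf",round(st["gripper_force"],2),"q6",st["q"][5].round(2))
    print("shift",sh.round(3).tolist(),"turn",(best/(np.pi/2)).round(3).tolist(),"deg",np.degrees(np.linalg.norm(best)).round(1))
if __name__=="__main__":
    a=[float(v) for v in sys.argv[1:]]; plan(a[:3],a[3])
E
python3 plan.py 0.588 0.313 0.14 1.816
```

```text
t 0.5 tcp [0.2619 0.5398 0.2186] F [-0.14  0.07  0.75] open 0.093 gf 0.0 q6 -0.09
shift [-1.962, -0.308, 0.393] turn [-0.0, -0.0, -0.444] deg 39.9
```

Request:
jog_arm --rows '[[[-0.2,-0.03,0],[0,0,-0.08]],[[-0.4,-0.06,0],[0,0,-0.17]],[[-0.6,-0.09,0],[0,0,-0.26]],[[-0.8,-0.12,0],[0,0,-0.35]],[[-1,-0.15,0],[0,0,-0.444]]]' --hand -1

```text
t: 1.0
tool_pos: [0.4299, 0.4245, 0.2188]
orientation: [-0.394, 3.116, 0.0]
force: [0.1, 0.4, -0.1]
opening: 0.0925
gripper_force: 0.0
```

```bash
python3 plan.py 0.588 0.313 0.14 1.816
```

```text
t 1.0 tcp [0.4299 0.4245 0.2188] F [ 0.11  0.39 -0.09] open 0.0925 gf 0.0 q6 -1.13
shift [-0.626, -0.737, 0.394] turn [0.0, 0.0, 0.004] deg 0.4
```

Request:
jog_arm --rows '[[[-0.13,-0.15,0.05],[0,0,0]],[[-0.26,-0.3,0.1],[0,0,0]],[[-0.4,-0.47,0.2],[0,0,0]],[[-0.53,-0.62,0.3],[0,0,0]],[[-0.626,-0.737,0.394],[0,0,0.004]]]'

```text
t: 1.5
tool_pos: [0.5879, 0.3111, 0.139]
orientation: [-0.373, 3.119, -0.0]
force: [0.4, 0.9, 0.2]
opening: 0.093
gripper_force: 0.0
```

Request:
jog_arm --rows '[[[0,0,0],[0,0,0]],[[0,0,0],[0,0,0]]]'

```text
t: 1.7
tool_pos: [0.5858, 0.3124, 0.139]
orientation: [0.373, -3.118, 0.0]
force: [-0.1, 0.8, -0.3]
opening: 0.0929
gripper_force: 0.0
```

```bash
python3 plan.py 0.588 0.313 0.024 1.816; python3 -c "
from h import *
s=cam('side'); R=Ro.from_rotvec(robot.read_state()['orientation']).as_matrix();print(R.round(2))
cv2.imwrite('pics/a1.png',cv2.resize(np.ascontiguousarray(s['frame'][150:400,40:300,::-1]),None,fx=2.4,fy=2.4))"
```

```text
t 1.7 tcp [0.5858 0.3124 0.139 ] F [-0.07  0.85 -0.28] open 0.0929 gf 0.0 q6 -1.4
shift [-0.012, 0.0, 0.575] turn [0.0, -0.001, -0.005] deg 0.4
[[-0.97 -0.24 -0.  ]
 [-0.24  0.97  0.  ]
 [ 0.    0.   -1.  ]]
```

View pics/a1.png

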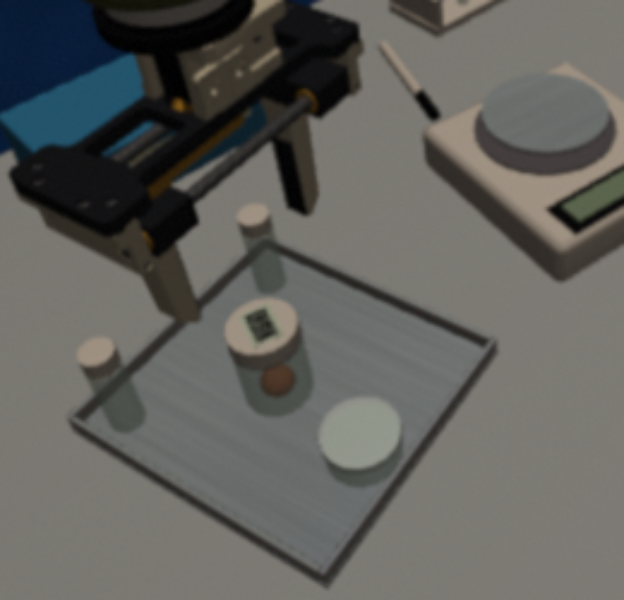

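The picture shows the fingers straddling the jar, which sits near (265,330) in the crop, and they clear the vials. The pan's centre is at side pixel (267,197), which agrees with the top view. I'm descending now.

Request:
jog_arm --rows '[[[-0.008,0,0.15],[0,0,0]],[[-0.01,0,0.29],[0,0,0]],[[-0.01,0,0.42],[0,0,0]],[[-0.01,0,0.52],[0,0,0]],[[-0.01,0,0.57],[0,0,0]]]'

```text
t: 2.25
tool_pos: [0.5864, 0.3147, 0.0249]
orientation: [0.378, -3.118, 0.0]
force: [0.1, -0.1, 0.8]
opening: 0.0932
gripper_force: 0.0
```

Request:
jog_arm --rows '[[[0,0,0],[0,0,0]],[[0,0,0],[0,0,0]],[[0,0,0],[0,0,0]]]' --hand -0.3 --squeeze 12

```text
t: 2.55
tool_pos: [0.5891, 0.3143, 0.028]
orientation: [-0.375, 3.116, 0.001]
force: [0.5, 0.6, -0.4]
opening: 0.0732
gripper_force: 0.0
```

Request:
jog_arm --rows '[[[0,0,0],[0,0,0]],[[0,0,0],[0,0,0]],[[0,0,0],[0,0,0]],[[0,0,0],[0,0,0]]]' --hand -0.15 --squeeze 12

```text
t: 2.95
tool_pos: [0.5881, 0.3134, 0.026]
orientation: [-0.375, 3.119, 0.0]
force: [0.1, -0.2, 0.4]
opening: 0.0535
gripper_force: 0.0
```

Request:
jog_arm --rows '[[[0,0,0],[0,0,0]],[[0,0,0],[0,0,0]],[[0,0,0],[0,0,0]],[[0,0,0],[0,0,0]],[[0,0,0],[0,0,0]]]' --hand 1 --squeeze 15

```text
t: 3.45
tool_pos: [0.588, 0.3134, 0.0258]
orientation: [0.375, -3.119, 0.0]
force: [-0.2, 0.4, 0.0]
opening: 0.0475
gripper_force: 15.0
```

Request:
jog_arm --rows '[[[0,0,-0.03],[0,0,0]],[[0,0,-0.1],[0,0,0]],[[0,0,-0.2],[0,0,0]],[[0,0,-0.3],[0,0,0]],[[0,0,-0.4],[0,0,0]]]' --squeeze 18

```text
t: 3.95
tool_pos: [0.5883, 0.3136, 0.108]
orientation: [-0.375, 3.118, 0.001]
force: [1.0, 0.6, -0.8]
opening: 0.0479
gripper_force: 18.0
```

Request:
jog_arm --rows '[[[0,0,-0.08],[0,0,0]],[[0,0,-0.16],[0,0,0]],[[0,0,-0.22],[0,0,0]],[[0,0,-0.25],[0,0,0]],[[0,0,-0.25],[0,0,0]]]'

```text
t: 4.45
tool_pos: [0.5885, 0.3136, 0.1569]
orientation: [-0.375, 3.118, 0.001]
force: [0.7, -0.3, -1.0]
opening: 0.0481
gripper_force: 18.0
```

```bash
python3 plan.py 0.610 0.0116 0.15 1.816;python3 plan.py 0.610 0.0116 0.15 1.816
```

```text
t 4.45 tcp [0.5885 0.3136 0.1569] F [ 0.72 -0.29 -0.98] open 0.0481 gf 18.0 q6 -1.4
shift [0.253, -1.493, 0.034] turn [0.0, 0.001, -0.004] deg 0.3
t 4.45 tcp [0.5885 0.3136 0.1569] F [ 0.72 -0.29 -0.98] open 0.0481 gf 18.0 q6 -1.4
shift [0.253, -1.493, 0.034] turn [0.0, 0.001, -0.004] deg 0.3
```

Request:
jog_arm --rows '[[[0.01,-0.05,0],[0,0,0]],[[0.025,-0.14,0],[0,0,0]],[[0.04,-0.25,0],[0,0,0]],[[0.06,-0.37,0],[0,0,0]],[[0.083,-0.49,0],[0,0,0]]]'

```text
t: 4.95
tool_pos: [0.5946, 0.2117, 0.1547]
orientation: [0.374, -3.117, 0.001]
force: [-0.3, -0.5, -0.4]
opening: 0.0479
gripper_force: 18.0
```

Request:
jog_arm --rows '[[[0.02,-0.12,0],[0,0,0]],[[0.04,-0.24,0],[0,0,0]],[[0.06,-0.36,0],[0,0,0]],[[0.08,-0.48,0],[0,0,0]],[[0.1,-0.6,0],[0,0,0]]]'

```text
t: 5.45
tool_pos: [0.6033, 0.0903, 0.1548]
orientation: [0.373, -3.118, 0.001]
force: [1.5, -0.9, -0.3]
opening: 0.0478
gripper_force: 18.0
```

Request:
jog_arm --rows '[[[0.02,-0.11,0],[0,0,0]],[[0.04,-0.22,0],[0,0,0]],[[0.055,-0.32,0],[0,0,0]],[[0.065,-0.38,0],[0,0,0]],[[0.07,-0.4,0],[0,0,0]]]'

```text
t: 5.95
tool_pos: [0.6089, 0.0099, 0.1552]
orientation: [0.372, -3.119, 0.0]
force: [0.3, 0.8, -1.1]
opening: 0.0478
gripper_force: 18.0
```

Request:
jog_arm --rows '[[[0,0,0],[0,0,0]],[[0,0,0],[0,0,0]]]'

```text
t: 6.15
tool_pos: [0.6093, 0.0125, 0.1557]
orientation: [0.376, -3.119, -0.001]
force: [0.3, -0.5, -0.8]
opening: 0.0478
gripper_force: 18.0
```

```bash
python3 plan.py 0.610 0.0116 0.1 1.816; python3 -c "
from h import *
s=cam('side');c=cam('top')
a=cv2.resize(np.ascontiguousarray(s['frame'][100:270,190:360,::-1]),None,fx=2.3,fy=2.3)
b=cv2.resize(np.ascontiguousarray(c['frame'][150:250,240:340,::-1]),(391,391))
cv2.imwrite('pics/a2.png',np.hstack([a,b]))"
```

```text
t 6.15 tcp [0.6093 0.0125 0.1557] F [ 0.28 -0.52 -0.82] open 0.0478 gf 18.0 q6 -1.87
shift [-0.002, -0.005, 0.278] turn [0.0, -0.0, -0.004] deg 0.3
```

View pics/a2.png

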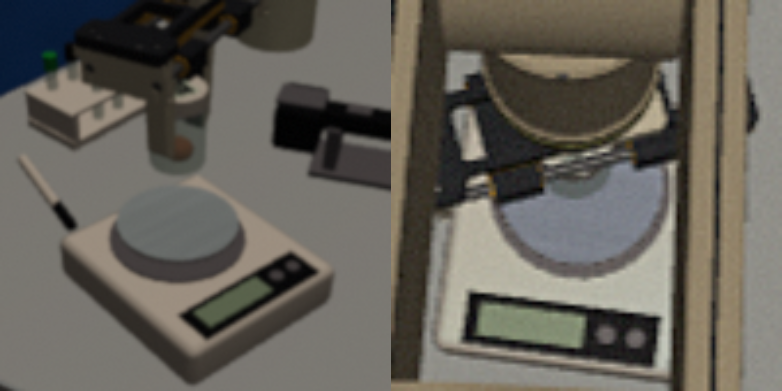

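The side view shows the jar held upright between the fingers above the pan. Next I'm lowering it to the pan slowly.

Request:
jog_arm --rows '[[[0,-0.002,0.04],[0,0,0]],[[0,-0.003,0.11],[0,0,0]],[[0,-0.003,0.18],[0,0,0]],[[0,-0.003,0.24],[0,0,0]],[[0,-0.003,0.28],[0,0,0]]]'

```text
t: 6.75
tool_pos: [0.6084, 0.0115, 0.0973]
orientation: [0.375, -3.116, -0.001]
force: [-1.3, -0.5, -2.1]
opening: 0.0477
gripper_force: 18.0
```

Request:
jog_arm --rows '[[[0,0,0.015],[0,0,0]],[[0,0,0.03],[0,0,0]],[[0,0,0.043],[0,0,0]],[[0,0,0.052],[0,0,0]],[[0,0,0.058],[0,0,0]]]'

```text
t: 7.25
tool_pos: [0.6099, 0.0113, 0.0886]
orientation: [-0.375, 3.118, -0.0]
force: [-0.2, -0.1, 1.0]
opening: 0.048
gripper_force: 18.0
```

Request:
jog_arm --rows '[[[0,0,0],[0,0,0]],[[0,0,0],[0,0,0]],[[0,0,0],[0,0,0]]]'

```text
t: 7.55
tool_pos: [0.6099, 0.0113, 0.0886]
orientation: [-0.375, 3.118, -0.0]
force: [0.5, 0.8, -0.1]
opening: 0.0477
gripper_force: 18.0
```

```bash
python3 plan.py 0.610 0.0116 0.0885 1.816; python3 -c "
from h import *
F=[]
for i in range(10): cam('side'); F.append(np.r_[robot.read_state()['force'],robot.read_state()['tool_pos']])
print(np.mean(F,0).round(4))"
```

```text
t 7.55 tcp [0.6099 0.0113 0.0886] F [ 0.49  0.83 -0.11] open 0.0477 gf 18.0 q6 -1.88
shift [-0.001, 0.001, 0.0] turn [-0.0, 0.0, -0.004] deg 0.3
[ 0.8444 -0.4196  0.0386  0.6098  0.0114  0.0884]
```

The wrist force went from about -1 N to about 0, so the pan is carrying the jar. Releasing now.

Request:
jog_arm --rows '[[[0,0,0],[0,0,0]],[[0,0,0],[0,0,0]],[[0,0,0],[0,0,0]],[[0,0,0],[0,0,0]]]' --hand -0.2

```text
t: 8.45
tool_pos: [0.6096, 0.0114, 0.0882]
orientation: [0.375, -3.119, -0.0]
force: [-0.3, -0.9, -0.6]
opening: 0.0558
gripper_force: 0.0
```

Request:
jog_arm --rows '[[[0,0,0],[0,0,0]],[[0,0,0],[0,0,0]],[[0,0,0],[0,0,0]],[[0,0,0],[0,0,0]],[[0,0,0],[0,0,0]]]' --hand -1

```text
t: 8.95
tool_pos: [0.6096, 0.0114, 0.0882]
orientation: [0.375, -3.119, 0.0]
force: [-0.7, 0.4, -0.1]
opening: 0.0906
gripper_force: 0.0
```

Request:
jog_arm --rows '[[[0,0,-0.06],[0,0,0]],[[0,0,-0.2],[0,0,0]],[[0,0,-0.4],[0,0,0]],[[0,0,-0.6],[0,0,0]],[[0,0,-0.65],[0,0,0]]]'

```text
t: 9.45
tool_pos: [0.6123, 0.0112, 0.2257]
orientation: [-0.374, 3.11, -0.003]
force: [1.0, 0.1, 0.7]
opening: 0.0927
gripper_force: 0.0
```

```bash
python3 -c "
import numpy as np
y=.4284;print(np.array([.5684,-.2716])+.016*np.array([np.cos(y),np.sin(y)]))"; python3 plan.py 0.583 -0.265 0.21 1.999
```

```text
[ 0.58295411 -0.26495335]
t 9.45 tcp [0.6123 0.0112 0.2257] F [1.02 0.15 0.71] open 0.0927 gf 0.0 q6 -1.88
shift [0.471, -1.307, 0.078] turn [-0.002, 0.006, -0.12] deg 10.8
```

Request:
jog_arm --rows '[[[0.07,-0.19,0],[0,0,-0.03]],[[0.14,-0.38,0],[0,0,-0.06]],[[0.21,-0.57,0],[0,0,-0.09]],[[0.28,-0.76,0],[0,0,-0.12]],[[0.35,-0.95,0],[0,0,-0.12]]]'

```text
t: 9.95
tool_pos: [0.5862, -0.1913, 0.2187]
orientation: [-0.67, 3.069, -0.0]
force: [0.5, 0.5, 0.2]
opening: 0.0929
gripper_force: 0.0
```

Request:
jog_arm --rows '[[[0,0,0],[0,0,0]]]'

```text
t: 10.05
tool_pos: [0.5855, -0.1946, 0.2184]
orientation: [0.659, -3.071, 0.003]
force: [0.8, 1.4, 0.6]
opening: 0.0926
gripper_force: 0.0
```

```bash
python3 plan.py 0.583 -0.265 0.13 1.999; python3 -c "
from h import *
s=cam('side');c=cam('top')
a=cv2.resize(np.ascontiguousarray(s['frame'][100:270,190:360,::-1]),None,fx=2.3,fy=2.3)
b=cv2.resize(np.ascontiguousarray(c['frame'][150:250,240:340,::-1]),(391,391))
cv2.imwrite('pics/a3.png',np.hstack([a,b]))"
```

```text
t 10.05 tcp [ 0.5855 -0.1946  0.2184] F [0.79 1.35 0.65] open 0.0926 gf 0.0 q6 -2.4
shift [0.156, -0.315, 0.443] turn [-0.001, -0.001, -0.003] deg 0.3
```

View pics/a3.png

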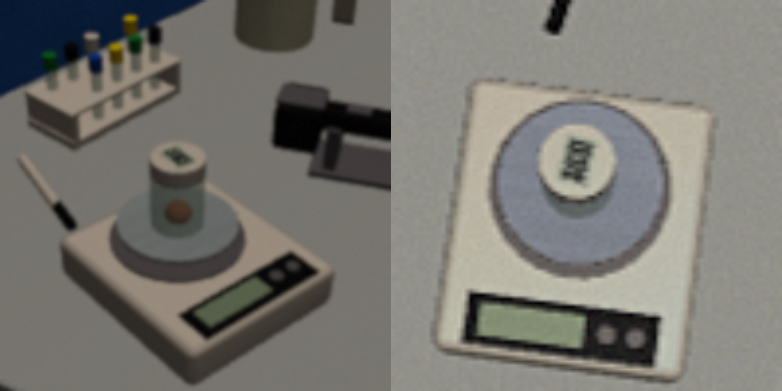

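The jar stands upright near the pan's middle, with its lid at (178,158) in the side half and (577,160) in the top half. Next is the scanner.

Request:
jog_arm --rows '[[[0.05,-0.1,0.09],[0,0,0]],[[0.1,-0.2,0.18],[0,0,0]],[[0.14,-0.28,0.27],[0,0,0]],[[0.156,-0.315,0.36],[0,0,-0.003]],[[0.156,-0.315,0.44],[0,0,-0.003]]]'

```text
t: 10.65
tool_pos: [0.5842, -0.2601, 0.1285]
orientation: [0.673, -3.068, -0.001]
force: [-0.9, 0.6, -0.5]
opening: 0.0927
gripper_force: 0.0
```

Request:
jog_arm --rows '[[[0,0,0],[0,0,0]],[[0,0,0],[0,0,0]]]'

```text
t: 10.85
tool_pos: [0.5844, -0.259, 0.1298]
orientation: [0.675, -3.067, -0.002]
force: [0.9, -0.2, -0.1]
opening: 0.0935
gripper_force: 0.0
```

```bash
python3 plan.py 0.583 -0.265 0.041 1.999; python3 -c "
from h import *
s=cam('side')
cv2.imwrite('pics/a4.png',cv2.resize(np.ascontiguousarray(s['frame'][60:220,260:440,::-1]),None,fx=3.3,fy=3.3))"
```

```text
t 10.85 tcp [ 0.5844 -0.259   0.1298] F [ 0.92 -0.21 -0.06] open 0.0935 gf 0.0 q6 -2.5
shift [0.019, -0.025, 0.444] turn [0.001, -0.0, 0.003] deg 0.3
```

View pics/a4.png

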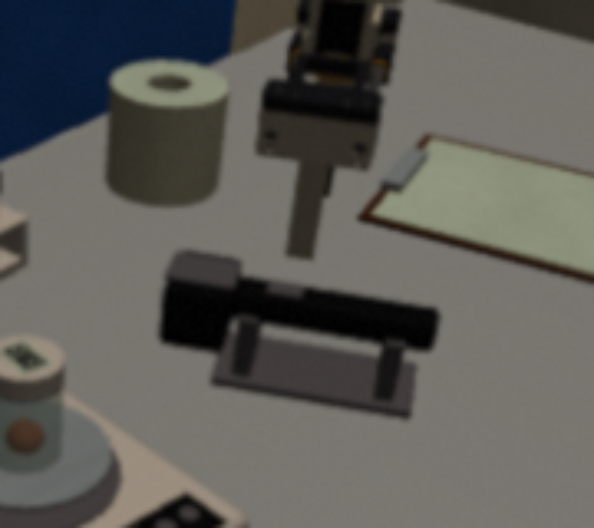

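The near finger, at (300,250), is above the handle between the saddles at (245,345) and (390,370). I'm descending to grip.

Request:
jog_arm --rows '[[[0.01,-0.015,0.1],[0,0,0]],[[0.015,-0.025,0.2],[0,0,0]],[[0.015,-0.025,0.3],[0,0,0]],[[0.015,-0.025,0.39],[0,0,0]],[[0.015,-0.025,0.445],[0,0,0]]]'

```text
t: 11.4
tool_pos: [0.5841, -0.2654, 0.041]
orientation: [-0.675, 3.068, -0.0]
force: [0.9, 0.1, 0.3]
opening: 0.093
gripper_force: 0.0
```

Request:
jog_arm --rows '[[[0,0,0],[0,0,0]],[[0,0,0],[0,0,0]],[[0,0,0],[0,0,0]],[[0,0,0],[0,0,0]]]' --hand -0.1 --squeeze 10

```text
t: 11.8
tool_pos: [0.5847, -0.2663, 0.0427]
orientation: [-0.674, 3.067, -0.002]
force: [0.5, 1.0, 0.4]
opening: 0.0653
gripper_force: 0.0
```

Request:
jog_arm --rows '[[[0,0,0],[0,0,0]],[[0,0,0],[0,0,0]],[[0,0,0],[0,0,0]],[[0,0,0],[0,0,0]],[[0,0,0],[0,0,0]]]' --hand 1 --squeeze 10

```text
t: 12.3
tool_pos: [0.5838, -0.2659, 0.0412]
orientation: [0.674, -3.068, -0.0]
force: [-0.0, 0.4, 0.1]
opening: 0.03
gripper_force: 10.0
```

Request:
jog_arm --rows '[[[0,0,0],[0,0,0]],[[0,0,0],[0,0,0]],[[0,0,0],[0,0,0]]]' --squeeze 35

```text
t: 12.6
tool_pos: [0.5837, -0.2658, 0.0412]
orientation: [0.674, -3.068, -0.0]
force: [-0.2, 0.5, -0.2]
opening: 0.0296
gripper_force: 35.0
```

```bash
python3 plan.py 0.583 -0.265 0.041 1.999
```

```text
t 12.6 tcp [ 0.5837 -0.2658  0.0412] F [-0.2   0.55 -0.23] open 0.0296 gf 35.0 q6 -2.51
shift [0.002, 0.005, 0.001] turn [0.0, -0.0, 0.003] deg 0.2
```

Request:
jog_arm --rows '[[[0,0,-0.04],[0,0,0]],[[0,0,-0.12],[0,0,0]],[[0,0,-0.22],[0,0,0]],[[0,0,-0.34],[0,0,0]],[[0,0,-0.46],[0,0,0]]]'

```text
t: 13.1
tool_pos: [0.5839, -0.2659, 0.1355]
orientation: [-0.674, 3.068, -0.001]
force: [0.2, -0.3, -2.1]
opening: 0.0296
gripper_force: 35.0
```

Request:
jog_arm --rows '[[[0,0,-0.12],[0,0,0]],[[0,0,-0.24],[0,0,0]],[[0,0,-0.36],[0,0,0]],[[0,0,-0.46],[0,0,0]],[[0,0,-0.51],[0,0,0]]]'

```text
t: 13.6
tool_pos: [0.5848, -0.2664, 0.2394]
orientation: [-0.673, 3.065, -0.005]
force: [0.6, -0.7, -1.1]
opening: 0.03
gripper_force: 35.0
```

```bash
python3 plan.py 0.5433 -0.0202 0.235 1.999; python3 -c "
from h import *
s=cam('side')
cv2.imwrite('pics/a5.png',cv2.resize(np.ascontiguousarray(s['frame'][20:220,220:420,::-1]),None,fx=3,fy=3))"
```

```text
t 13.6 tcp [ 0.5848 -0.2664  0.2394] F [ 0.62 -0.68 -1.15] open 0.03 gf 34.99 q6 -2.51
shift [-0.328, 1.205, 0.018] turn [-0.002, 0.002, 0.003] deg 0.4
```

View pics/a5.png

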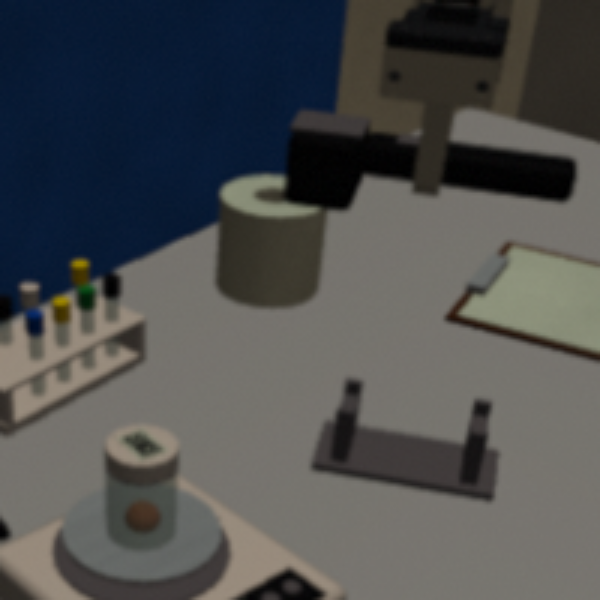

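The scanner is held level and is clear of the rest. I'm moving it over the jar.

Request:
jog_arm --rows '[[[-0.015,0.05,0],[0,0,0]],[[-0.04,0.14,0],[0,0,0]],[[-0.065,0.24,0],[0,0,0]],[[-0.09,0.34,0],[0,0,0]],[[-0.12,0.44,0],[0,0,0]]]'

```text
t: 14.15
tool_pos: [0.5675, -0.1741, 0.2334]
orientation: [0.674, -3.066, -0.003]
force: [-0.0, 0.1, -1.9]
opening: 0.0298
gripper_force: 35.0
```

Request:
jog_arm --rows '[[[-0.03,0.1,0],[0,0,0]],[[-0.055,0.2,0],[0,0,0]],[[-0.08,0.3,0],[0,0,0]],[[-0.11,0.4,0],[0,0,0]],[[-0.13,0.48,0],[0,0,0]]]'

```text
t: 14.65
tool_pos: [0.5512, -0.0758, 0.2342]
orientation: [0.675, -3.067, -0.002]
force: [0.6, 0.1, -1.8]
opening: 0.0298
gripper_force: 35.0
```

Request:
jog_arm --rows '[[[-0.025,0.09,0.005],[0,0,0]],[[-0.045,0.17,0.01],[0,0,0]],[[-0.065,0.23,0.015],[0,0,0]],[[-0.075,0.27,0.018],[0,0,0]],[[-0.08,0.285,0.018],[0,0,0]]]'

```text
t: 15.15
tool_pos: [0.5425, -0.0186, 0.2314]
orientation: [0.675, -3.068, -0.0]
force: [0.4, 0.6, -2.2]
opening: 0.0298
gripper_force: 35.0
```

Request:
jog_arm --rows '[[[0,0,0],[0,0,0]],[[0,0,0],[0,0,0]]]'

```text
t: 15.35
tool_pos: [0.5428, -0.0199, 0.2317]
orientation: [-0.674, 3.068, -0.0]
force: [-0.1, -0.2, -2.2]
opening: 0.0299
gripper_force: 35.0
```

```bash
python3 plan.py 0.5433 -0.0202 0.235 1.999; python3 -c "
from h import *
s=cam('side');c=cam('top')
a=cv2.resize(np.ascontiguousarray(s['frame'][70:270,190:390,::-1]),(390,390))
b=cv2.resize(np.ascontiguousarray(c['frame'][130:260,240:370,::-1]),(390,390))
cv2.imwrite('pics/a6.png',np.hstack([a,b]))"
```

```text
t 15.35 tcp [ 0.5428 -0.0199  0.2317] F [-0.1  -0.17 -2.21] open 0.0299 gf 34.99 q6 -2.13
shift [-0.001, -0.003, -0.017] turn [-0.0, -0.0, 0.003] deg 0.2
```

View pics/a6.png

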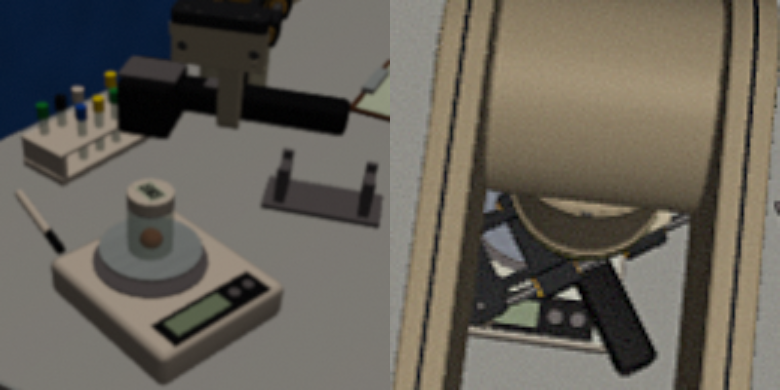

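The side half shows the scanner level above the jar, with its head at (120–185, 58–133) and the lid at (152,190). I'll check the head's bottom corners numerically.

```bash
python3 -c "
from h import *
s=cam('side'); st=robot.read_state(); t=st['tool_pos'];y=1.999-np.pi/2;d=np.array([np.cos(y),np.sin(y)]);n=np.array([-d[1],d[0]])
W=t[:2]+[.0665,.0316]; o=W-.09*d
pts=[(115,32,-22),(65,32,-22),(115,32,30),(65,32,30),(115,-32,30),(-85,15,0)]
X=[np.r_[o+d*a/1e3+n*b/1e3,t[2]+.0038+c/1e3] for a,b,c in pts]
print('win',W); print(((proj(s,X)-[190,70])*1.95).round().tolist()); print(((proj(s,[[.6098,.0114,.1365]])-[190,70])*1.95).round())"
```

```text
win [0.60928927 0.0116394 ]
[[116.0, 133.0], [169.0, 142.0], [115.0, 80.0], [171.0, 89.0], [138.0, 52.0], [345.0, 139.0]]
[[152. 190.]]
```

Request:
jog_arm --rows '[[[0,0,-0.015],[0,0,0]],[[0,0,-0.015],[0,0,0]],[[0,0,-0.015],[0,0,0]],[[0,0,-0.015],[0,0,0]],[[0,0,-0.015],[0,0,0]]]'

```text
t: 16.0
tool_pos: [0.5427, -0.0194, 0.2346]
orientation: [0.674, -3.068, -0.0]
force: [-0.0, 0.9, -2.2]
opening: 0.0296
gripper_force: 35.0
```

```bash
cat > chk.py <<'E'
from h import *
s=cam('side'); st=robot.read_state(); t=st['tool_pos'];y=1.999-np.pi/2;d=np.array([np.cos(y),np.sin(y)]);n=np.array([-d[1],d[0]])
rest=cv2.imread('pics/side0.png')[:,:,::-1]
for nm,fr,o,z in(("rest",rest,np.array([.5684,-.2716]),.045),("now",s["frame"],t[:2]+[.0665,.0316]-.09*d,t[2]+.0038)):
    g=cv2.GaussianBlur(np.ascontiguousarray(fr),(3,3),0).max(2).astype(float)
    for p in((90,32,-22),(80,32,-22),(30,15,0),(-60,15,0),(-80,15,0),(-10,15,0)):
        u,v=proj(s,[np.r_[o+d*p[0]/1e3+n*p[1]/1e3,z+p[2]/1e3]])[0]
        col=g[:,int(round(u))]; r=int(v)-12
        seg=col[r:r+24]; k=np.where((seg[:-1]<40)&(seg[1:]>=40))[0]
        print(nm,p,round(u,1),round(v,1),"edge",r+k, "off",(r+k-v).round(1))
    # left extreme and right extreme of black
    x0,y0,x1,y1=(300,125,405,200) if nm=="rest" else (240,90,385,145)
    m=g[y0:y1,x0:x1]<32; ys,xs=np.where(m)
    q=proj(s,[np.r_[o+d*a/1e3+n*b/1e3,z+.013] for a,b in((115,32),(115,-32),(-85,15),(-85,-15))])
    print("xs",xs.min()+x0,xs.max()+x0,"pred",q[:,0].round(1))
E
python3 chk.py
```

```text
rest (90, 32, -22) 317.2 166.1 edge [164] off [-2.1]
rest (80, 32, -22) 321.1 166.8 edge [165] off [-1.8]
rest (30, 15, 0) 343.4 159.3 edge [157] off [-2.3]
rest (-60, 15, 0) 380.4 165.8 edge [163 173] off [-2.8  7.2]
rest (-80, 15, 0) 388.8 167.3 edge [165] off [-2.3]
rest (-10, 15, 0) 359.7 162.1 edge [160] off [-2.1]
xs 309 391 pred [308.5 313.9 392.1 392.8]
now (90, 32, -22) 262.9 139.4 edge [136] off [-3.4]
now (80, 32, -22) 268.3 140.3 edge [138] off [-2.3]
now (30, 15, 0) 299.3 129.0 edge [126] off [-3.]
now (-60, 15, 0) 351.9 137.5 edge [135] off [-2.5]
now (-80, 15, 0) 363.9 139.4 edge [136] off [-3.4]
now (-10, 15, 0) 322.3 132.7 edge [130] off [-2.7]
xs 248 369 pred [249.  260.7 368.3 370.1]
```

The edges match the model to within a few mm, so the aim is good. I'm holding for more than two seconds.

Request:
jog_arm --rows '[[[0,0,0],[0,0,0]],[[0,0,0],[0,0,0]],[[0,0,0],[0,0,0]],[[0,0,0],[0,0,0]],[[0,0,0],[0,0,0]]]'

```text
t: 16.55
tool_pos: [0.5427, -0.0194, 0.2346]
orientation: [0.674, -3.068, -0.0]
force: [0.1, -0.6, -1.8]
opening: 0.0297
gripper_force: 35.0
```

Request:
jog_arm --rows '[[[0,0,0],[0,0,0]],[[0,0,0],[0,0,0]],[[0,0,0],[0,0,0]],[[0,0,0],[0,0,0]],[[0,0,0],[0,0,0]]]'

```text
t: 17.05
tool_pos: [0.5427, -0.0194, 0.2346]
orientation: [-0.674, 3.068, -0.0]
force: [0.3, -0.6, -2.1]
opening: 0.0298
gripper_force: 35.0
```

Request:
jog_arm --rows '[[[0,0,0],[0,0,0]],[[0,0,0],[0,0,0]],[[0,0,0],[0,0,0]],[[0,0,0],[0,0,0]],[[0,0,0],[0,0,0]]]'

```text
t: 17.55
tool_pos: [0.5427, -0.0194, 0.2347]
orientation: [-0.674, 3.068, -0.0]
force: [-0.4, -0.4, -2.0]
opening: 0.0296
gripper_force: 35.0
```

Request:
jog_arm --rows '[[[0,0,0],[0,0,0]],[[0,0,0],[0,0,0]],[[0,0,0],[0,0,0]],[[0,0,0],[0,0,0]],[[0,0,0],[0,0,0]]]'

```text
t: 18.05
tool_pos: [0.5427, -0.0194, 0.2347]
orientation: [-0.674, 3.068, -0.0]
force: [-0.9, -0.3, -1.3]
opening: 0.0298
gripper_force: 35.0
```

Request:
jog_arm --rows '[[[0,0,0],[0,0,0]],[[0,0,0],[0,0,0]],[[0,0,0],[0,0,0]],[[0,0,0],[0,0,0]],[[0,0,0],[0,0,0]]]'

```text
t: 18.55
tool_pos: [0.5427, -0.0194, 0.2347]
orientation: [-0.674, 3.068, -0.0]
force: [0.7, 0.6, -2.1]
opening: 0.0297
gripper_force: 35.0
```

```bash
python3 plan.py 0.5837 -0.2658 0.2396 1.995
```

```text
t 18.55 tcp [ 0.5427 -0.0194  0.2347] F [ 0.71  0.55 -2.11] open 0.0297 gf 34.99 q6 -2.13
shift [0.33, -1.204, -0.025] turn [-0.0, 0.0, 0.005] deg 0.5
```

Request:
jog_arm --rows '[[[0.015,-0.05,0],[0,0,0]],[[0.04,-0.14,0],[0,0,0]],[[0.065,-0.24,0],[0,0,0]],[[0.09,-0.34,0],[0,0,0]],[[0.12,-0.44,0],[0,0,0]]]'

```text
t: 19.05
tool_pos: [0.5579, -0.1109, 0.2346]
orientation: [0.674, -3.068, 0.0]
force: [0.6, 0.2, -2.1]
opening: 0.0301
gripper_force: 35.0
```

Request:
jog_arm --rows '[[[0.03,-0.1,0],[0,0,0]],[[0.055,-0.2,0],[0,0,0]],[[0.08,-0.3,0],[0,0,0]],[[0.11,-0.4,0],[0,0,0]],[[0.13,-0.48,0],[0,0,0]]]'

```text
t: 19.55
tool_pos: [0.5744, -0.2094, 0.2345]
orientation: [0.673, -3.068, 0.0]
force: [-0.5, 0.0, -1.1]
opening: 0.0298
gripper_force: 35.0
```

Request:
jog_arm --rows '[[[0.025,-0.09,0],[0,0,0]],[[0.045,-0.17,0],[0,0,0]],[[0.065,-0.23,0],[0,0,0]],[[0.075,-0.27,0],[0,0,0]],[[0.08,-0.285,0],[0,0,0]]]'

```text
t: 20.05
tool_pos: [0.5838, -0.2666, 0.2345]
orientation: [0.673, -3.068, -0.0]
force: [-0.6, 0.2, -2.6]
opening: 0.0295
gripper_force: 35.0
```

Request:
jog_arm --rows '[[[0,0,0.05],[0,0,0]],[[0,0,0.15],[0,0,0]],[[0,0,0.25],[0,0,0]],[[0,0,0.35],[0,0,0]],[[0,0,0.4],[0,0,0]]]'

```text
t: 20.55
tool_pos: [0.5826, -0.2643, 0.1516]
orientation: [0.675, -3.066, -0.004]
force: [1.0, -0.5, -2.8]
opening: 0.0299
gripper_force: 35.0
```

```bash
python3 plan.py 0.5837 -0.2658 0.0412 1.995; python3 -c "
from h import *
F=[]
for i in range(5): cam('side'); F.append(robot.read_state()['tool_pos'])
print(np.mean(F,0).round(4))"; python3 plan.py 0.5837 -0.2658 0.0412 1.995
```

```text
t 20.55 tcp [ 0.5826 -0.2643  0.1516] F [ 0.98 -0.51 -2.76] open 0.0299 gf 34.99 q6 -2.51
shift [-0.003, -0.011, 0.552] turn [0.002, -0.001, 0.006] deg 0.6
[ 0.5833 -0.2651  0.1535]
t 20.8 tcp [ 0.5844 -0.266   0.1559] F [-0.63 -0.3  -1.06] open 0.0297 gf 34.99 q6 -2.51
shift [0.004, 0.003, 0.574] turn [-0.001, 0.001, 0.005] deg 0.5
```

Back over home to well under 1 mm on average. I'm lowering it by 0.56–0.567.

Request:
jog_arm --rows '[[[0,0,0.08],[0,0,0]],[[0,0,0.18],[0,0,0]],[[0,0,0.28],[0,0,0]],[[0,0,0.38],[0,0,0]],[[0,0,0.45],[0,0,0]]]'

```text
t: 21.3
tool_pos: [0.5832, -0.2656, 0.0627]
orientation: [0.674, -3.068, -0.001]
force: [-0.6, 0.5, -1.7]
opening: 0.0299
gripper_force: 35.0
```

Request:
jog_arm --rows '[[[0,0,0.03],[0,0,0]],[[0,0,0.06],[0,0,0]],[[0,0,0.085],[0,0,0]],[[0,0,0.105],[0,0,0]],[[0,0,0.113],[0,0,0]]]'

```text
t: 21.8
tool_pos: [0.584, -0.266, 0.0421]
orientation: [-0.674, 3.068, -0.0]
force: [-0.3, 0.3, -1.7]
opening: 0.0298
gripper_force: 35.0
```

Request:
jog_arm --rows '[[[0,0,0],[0,0,0]],[[0,0,0],[0,0,0]],[[0,0,0.002],[0,0,0]],[[0,0,0.003],[0,0,0]],[[0,0,0.003],[0,0,0]]]'

```text
t: 22.3
tool_pos: [0.5839, -0.2659, 0.0415]
orientation: [-0.674, 3.068, -0.0]
force: [-0.2, -0.6, -1.5]
opening: 0.03
gripper_force: 35.0
```

```bash
python3 plan.py 0.5837 -0.2658 0.0412 1.995
```

```text
t 22.3 tcp [ 0.5839 -0.2659  0.0415] F [-0.24 -0.63 -1.47] open 0.03 gf 34.99 q6 -2.51
shift [0.001, 0.001, 0.002] turn [-0.0, 0.0, 0.005] deg 0.5
```

Still about 0.5 mm high, so I'll ease it down a touch, then release and retreat.

Request:
jog_arm --rows '[[[0,0,0.002],[0,0,0]],[[0,0,0.003],[0,0,0]],[[0,0,0.003],[0,0,0]]]'

```text
t: 22.6
tool_pos: [0.5839, -0.2659, 0.0412]
orientation: [-0.674, 3.068, -0.0]
force: [-1.1, 1.2, 2.3]
opening: 0.0299
gripper_force: 35.0
```

Request:
jog_arm --rows '[[[0,0,0],[0,0,0]],[[0,0,0],[0,0,0]],[[0,0,0],[0,0,0]],[[0,0,0],[0,0,0]],[[0,0,0],[0,0,0]]]' --hand 0.2

```text
t: 23.1
tool_pos: [0.5838, -0.2659, 0.0408]
orientation: [0.674, -3.068, -0.0]
force: [-0.7, -0.3, 0.5]
opening: 0.0376
gripper_force: 0.0
```

Request:
jog_arm --rows '[[[0,0,0],[0,0,0]],[[0,0,0],[0,0,0]],[[0,0,0],[0,0,0]],[[0,0,0],[0,0,0]],[[0,0,0],[0,0,0]]]' --hand -1

```text
t: 23.6
tool_pos: [0.5838, -0.2659, 0.0408]
orientation: [0.674, -3.068, -0.0]
force: [0.9, -0.2, -0.7]
opening: 0.073
gripper_force: 0.0
```

Request:
jog_arm --rows '[[[0,0,-0.06],[0,0,0]],[[0,0,-0.2],[0,0,0]],[[0,0,-0.4],[0,0,0]],[[0,0,-0.6],[0,0,0]],[[0,0,-0.8],[0,0,0]]]'

```text
t: 24.1
tool_pos: [0.5837, -0.2658, 0.2035]
orientation: [-0.674, 3.068, -0.001]
force: [0.5, -0.3, -0.5]
opening: 0.093
gripper_force: 0.0
```

Request:
jog_arm --rows '[[[0,0,0],[0,0,0]],[[0,0,0],[0,0,0]],[[0,0,0],[0,0,0]]]'

```text
t: 24.4
tool_pos: [0.5832, -0.2655, 0.1998]
orientation: [0.674, -3.067, -0.002]
force: [-0.1, -0.3, 0.0]
opening: 0.0928
gripper_force: 0.0
```

Run:
```python
from h import *
s=cam('side'); a=cv2.imread('pics/side0.png')[:,:,::-1]; b=s["frame"]
ga,gb=[cv2.GaussianBlur(np.ascontiguousarray(x),(3,3),0).max(2) for x in(a,b)]
for nm,g in(("before",ga),("now",gb)):
    m=(g[125:200,300:405]<32).astype(np.uint8); q=max(cv2.findContours(m,0,1)[0],key=cv2.contourArea); r=cv2.moments(q)
    print(nm,r["m00"],r["m10"]/r["m00"],r["m01"]/r["m00"],cv2.minAreaRect(q))
b=s["frame"].astype(int); m=np.zeros(b.shape[:2],np.uint8)
m[135:165,250:285]=(b[135:165,250:285].min(2)>75)
q=max(cv2.findContours(m,0,1)[0],key=cv2.contourArea); print("lid",cv2.fitEllipse(q),"pred",proj(s,[[.6098,.0114,.1365]]))
print(robot.read_state()["tool_pos"],robot.read_state()["opening"])
```

```text
before 930.5 46.036897725237324 29.803152427010566 ((50.0, 30.0), (20.0, 82.0), 90.0)
now 934.0 46.02676659528908 29.819593147751608 ((50.0, 30.0), (20.0, 82.0), 90.0)
lid ((269.6247253417969, 151.58949279785156), (29.02362060546875, 40.41060256958008), 62.57664108276367) pred [[267.80931499 167.5268262 ]]
[ 0.58286953 -0.26533855  0.19903902] 0.0928774486469899
```

```bash
python3 -c "
from plant import robot
print(robot.close_job())"
```

```text
the job is handed in; nothing more can be done
None
```

The jar stands released near the middle of the pan, the scanner was held about 80 mm above its label for over two seconds, and it's back in its rest where it started; the job was handed in at about 24 s with no verdict returned.

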